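# Refit the blade pack of the tomato slicer

## Task

The tomato slicer's blade pack has been washed and set back on its rails, a little short of its place. Without picking anything up, gently push the pack along the rails with a fingertip until it is fully home against its two lugs, with its ear round the stud, and then run the loose wing nut down, not gripping it but stroking its wings round clockwise with a fingertip, until it is finger-tight on the ear. Leave the pusher and everything else on the counter where they are.

Things in the scene. Friction and masses are not known exactly. Their poses are not given: they have to be found in the camera images.
- slicer: A low cast-aluminium tomato slicer, fixed to the counter. Origin on the counter under the middle of the blade pack's proper place. Its x axis points the way fruit is pushed (pusher at -x, outlet at +x), y to the left of that, z up. Two rails run along x at y = +75 and -75 mm, from x = -235 to +78 mm, their tops 50 mm above the counter.
- lugs (a point): Point midway between the slicer's two stop lugs, in the plane of their rear faces, at rail-top height. The lugs stand on the rails at 64 to 88 mm to either side (y) of it, are 18 mm deep, and reach 55 mm above the rails. Axes as the slicer's.
- pack: The blade pack, loose on the rails (about 0.6 kg): ten thin level blades between two end blocks, 168 mm across (y) and 80 mm high; blocks 30 mm deep (x). Its 120 mm long shoes slide along the rails with 2 mm side play. Origin under its middle at rail-top height; axes as the slicer's. Home it is at x = 0.5 mm in the slicer's frame; it starts 25 to 50 mm short. 3 to 8 N slides it.
- pack_bar (a point): Middle of the rear (-x) face of the blade pack's top bar, 74 mm above the rails. The bar is 132 mm long (y), 26 mm deep and 12 mm high (68 to 80 mm above the rails). Pushed here along the slicer's +x the pack slides without tipping.
- pack_ear (a point): Centre of the slot in the flat steel ear on the pack's -y end, on the ear's top face; with the pack home it lies at the stud. The ear is 6 mm thick, 60 mm long (y), and reaches 24 mm behind and 13 mm ahead of this point; the slot is 16 mm wide and opens to +x, so that it slips round the stud, under the loose wing nut.
- stud (a point): Point on the axis of the upright threaded stud on the slicer's -y side, at the height of the ear's top face (86 mm above the counter). In y it is 35 mm from the end block of the pack (130 mm high over the counter) and 31 mm from the lug. The stud is 11 mm thick and ends 33 mm above this point. Axes as the slicer's.
- nut (a joint): Angle (rad) of the wing nut on the stud: 0 is run down onto the ear, positive unscrewed (anticlockwise from above); it starts at 5.5 to 9.5. Right-hand thread: clockwise from above lowers it, 4 mm a turn. At 0 (and every pi) its two wings lie along the slicer's x axis. Turns easily (0.02 N m), stays where left; bearing on the ear it stiffens, finger-tight (about 6 N on a wing) at about -0.5.
- nut_foot (a point): Centre of the underside of the steel wing nut; its x axis runs along the wings. Flange 25 mm across and 3 mm thick, hub 19 mm across and 16 mm high; two upright wings, 60 mm from tip to tip and 6 mm thick, from 9 to 31 mm above this point.
- pusher_handle (a point): Top of the black handle of the slicer's pusher, parked on the rails behind the blade pack, 158 mm above the counter; the pusher's upright face is 44 mm further along the slicer's +x, 116 mm wide, its top 112 mm above the counter. Not needed.
- tomato1: Bystander: a ripe tomato, 67 mm across and 55 mm high, standing beside the slicer near the wing nut; origin under its middle.
- tomato2: Bystander: a second tomato, the same size, on the counter left of the slicer; origin under its middle.
- shaker: Bystander: a glass cheese shaker with a steel top, 66 mm across and 124 mm high, left of the slicer; origin under its middle.
- brush: Bystander: a washing-up brush, 210 x 34 x 36 mm, lying on the counter right of the slicer; origin under its middle.
- catchpan: Bystander: a shallow open steel pan, 108 x 162 x 28 mm, standing at the slicer's outlet, beyond the blade pack; origin under its middle.
- cutter: Bystander: a pizza wheel lying flat, 240 mm long, 25 mm high; origin under its middle.
- scraper: Bystander: a dough scraper with a wooden grip lying flat, 117 x 150 mm, 24 mm high; origin under its middle.

How it is judged:
By the outcome, as a careful person would: the job done as asked, in the order asked, and still so for the second after the job is handed in, with the robot touching nothing.
It also fails if it takes over 64 s, if anything falls off the work surface, if the arm or the gripper's body presses on something with over 40 N, if the wrist force passes 120 N, or if a joint passes its speed limit or range.

## Robot

A 6-joint arm with a two-finger parallel gripper is mounted at the origin on the work surface. World frame = base frame: x ahead of the robot, y to its left, z up, the work surface at z = 0. Lengths are in m, angles in rad, forces in N, time in s.
With the tool pointing down it reaches from about 0.325 to 0.775 m from the base axis. Payload 5.5 kg.
Tool frame: the origin (TCP) lies midway between the tips of the shut fingers; the grasp point (between the pads) lies 19 mm behind it; z points along the fingers, y is the direction in which the jaws open and shut (so a half turn about z gives the same grasp; the last joint's range is limited). The gripper opens to 85 mm and grips with 20 to 120 N. Pads are 22 mm wide; open, the fingers measure 114 mm over their backs; the gripper's body (76 mm by 85 mm) begins 54 mm behind the grasp point. The pads swing forward as they close: fully open they stand 13 mm farther back than shut.
Start: joints at [1.095, 0.091, 1.231, -0, 1.82, -0.057], TCP at [0.244, 0.548, 0.231] pointing down, gripper open.
Joint ranges: [-2.87, 2.87], [-0.86, 2.18], [0.17, 2.46], [-1.51, 4.65], [0.06, 2.69], [-2.65, 2.65]. Speed limits (rad/s): [2.57, 2.57, 3.01, 3.14, 3.14, 3.14].

## Interface

Orientations are given as a unit quaternion [w, x, y, z].
In Python, from plant import get_state, get_image, camera_model, workorder, spotter gives the robot as it stands.
- The arm moves only by the tool jog_arm, never from a script. Its argument "targets" is a list of rows, each an object of numbers: "tx", "ty", "tz": the shift along the world's x, y, z as a fraction of full scale; "wx", "wy", "wz": the turn, a rotation vector about the world's x, y, z as a fraction of full scale; "grip": the opening, from 0 (shut) to 1 (fully open). A call has 1 to 8 rows; each row shifts and turns the commanded pose from where the row before left it; what a row does not reach is not made up. Full scale, the value 1, is 0.025 m for a shift and 5 degrees for a turn. A row lasts 1/10 s, in which the tool goes at most 50 mm and 8.59 degrees, less where a joint would pass 70% of its speed; a pose out of reach is approached as far as the arm can. A call with a number of a shift or a turn outside -1 to 1 is refused whole. A call with a gripper value outside its range is refused whole. The fingers move at their own pace and stop on an object; the grip force is fixed at half the most. Time passes only in rows, so rows that do not move let the fingers close. It gives the time, the measured TCP pose, the force and the opening at its end, in the units of the state.
- get_state(): the state, without advancing time (a new reading comes with each control period).
- get_image(name): name is "side" or "top" or "wrist"; returns (picture, depth): 384x512x3 uint8, red, green, blue; 384x512 float32, m along the optical axis (not along the pixel's ray), 0 where there is no reading.
- camera_model(name): a dict with "camera_matrix" (3x3 intrinsics, pixels), "eye" and "rotation" of the camera in the world; the wrist camera has in their place "mount" (4x4, takes a point from camera to tool coordinates, whose origin is the TCP and whose axes are the flange's). Camera axes: x right, y down, z forward; pixel columns grow to the right and rows downward; lengths in m; the calibration is good to about 2 mm. A picture is of the moment at which its call begins: read the wrist's pose just before it. camera_model takes no time and is no camera call.
- workorder.finish_job(): hands the job in, once; it reports no verdict.
Trained networks look in the newest picture that a camera, given by its name, has taken for a name from the list of things; names that differ only in an ending like _2 or _b are one class to them, and where a whole thing is asked for, a point or a joint stands for the part that bears it (a point fixed in the world has none). Each returns a list of dicts, best first, with "confidence" (0 to 1); they miss things now and then, are a little off and sometimes report something else, mostly with a low value. They report only what shows in the picture. A call takes as long as a camera call.
- spotter.boxes_of(camera, thing): "xy" ([column, row] in pixels, amid what is visible of it).
- spotter.silhouettes(camera, thing): "pixels" (384x512 bool, what is visible of it) and "xy" ([column, row] in pixels, amid what is visible of it).
- spotter.landmark_of(camera, thing): "xy" ([column, row] in pixels: a listed point, or the origin of a listed thing).
The state is a dict: "time": time; "joint_positions": joint angles; "qvel": joint speeds; "joint_efforts": joint torques, N m; "position": TCP position; "orientation": TCP orientation; "contact_force": force on the tool from outside, world axes, zero at the start; "torque": the same for the moment, N m; "grip_width": opening from 0.0 (shut) to 1.0 (fully open).
Only numpy, scipy, OpenCV 4.12 (cv2) and the standard library are available. Lean on these libraries where they do the work, as an engineer would, in place of code of your own. Each camera call takes 0.05 s, during which the arm holds its last target. There are 200 camera calls.

## Working session

There is one attempt and no reset: what is moved stays moved. The work goes in short steps, Python scripts to look and compute and a tool call to move; the robot and the scene stay as the last step left them, time stands still between calls to the robot, and variables do not carry over. Pictures are saved under pics/ and viewed, about 8 in all and at most 12, crops included, and the job is handed in when it is done.

Besides the shell and the picture viewer there is one more tool, called after "Emit:" by a JSON object that holds its "op" and its "data". jog_arm: Moves the arm, as the interface text tells. Shift numbers are shares of 0.025 m and turn numbers shares of 5 degrees, none past 1 either way. Its arguments: {"type":"object","properties":{"targets":{"type":"array"}},"required":["targets"]}

```bash
mkdir -p pics; ls; cat > h.py <<'E'
import numpy as np, cv2
from scipy.spatial.transform import Rotation as R
from plant import get_state, get_image, camera_model, workorder, spotter
def cam(name, s=None):
    m=camera_model(name); K=np.array(m["camera_matrix"])
    if "mount" in m:
        s=s or get_state(); q=s["orientation"]
        T=np.eye(4); T[:3,:3]=R.from_quat([q[1],q[2],q[3],q[0]]).as_matrix(); T[:3,3]=s["position"]
        T=T@np.array(m["mount"])
    else:
        T=np.eye(4); T[:3,:3]=m["rotation"]; T[:3,3]=m["eye"]
    return K,T
def ray(K,T,xy):
    d=T[:3,:3]@np.linalg.inv(K)@np.array([xy[0],xy[1],1.0]); return T[:3,3],d
def at_z(K,T,xy,z):
    o,d=ray(K,T,xy); return o+d*(z-o[2])/d[2]
def at_d(K,T,xy,dep):
    o,d=ray(K,T,xy); u,v=int(round(xy[0])),int(round(xy[1]))
    p=dep[max(v-1,0):v+2,max(u-1,0):u+2]; p=p[p>0]
    return o+d*np.median(p) if p.size else None
def proj(K,T,p):
    c=T[:3,:3].T@(np.asarray(p)-T[:3,3]); w=K@c; return w[:2]/w[2]
E
cat > a.py <<'E'
from h import *
np.set_printoptions(precision=4,suppress=True)
ims=[]
for c in ["side","top"]:
    K,T=cam(c); im,d=get_image(c); np.savez(f"{c}.npz",im=im,d=d)
    print(c,T[:3,3],T[:3,2])
    cv2.imwrite(f"pics/{c}0.png",cv2.cvtColor(im,cv2.COLOR_RGB2BGR))
    for t in ["lugs","pack_bar","pack_ear","stud","nut_foot","pusher_handle","slicer","pack","tomato1"]:
        for r in spotter.landmark_of(c,t)[:2]:
            print(c,t,np.round(r["xy"],1),round(r["confidence"],2),at_d(K,T,r["xy"],d))
E
python3 a.py
```

```text
picsTraceback (most recent call last):
  File "a.py", line 5, in <module>
    K,T=cam(c); im,d=get_image(c); np.savez(f"{c}.npz",im=im,d=d)
        ~~~^^^
  File "h.py", line 11, in cam
    T=np.eye(4); T[:3,:3]=m["rotation"]; T[:3,3]=m["eye"]
                 ~^^^^^^^
ValueError: could not broadcast input array from shape (4,) into shape (3,3)
```

```bash
sed -i 's/T\[:3,:3\]=m\["rotation"\]/T[:3,:3]=R.from_quat(np.roll(m["rotation"],-1)).as_matrix()/' h.py; python3 a.py
```

```text
side [ 0.4556 -1.2535  1.0264] [ 0.0509  0.8086 -0.5862]
side lugs [268.8 197.2] 0.83 [0.5987 0.0628 0.0324]
side pack_bar [254.  189.6] 0.74 [ 0.5398 -0.0212  0.1315]
side pack_ear [263.2 217.9] 0.7 [ 0.5609 -0.117   0.0858]
side stud [269.9 213.8] 0.77 [ 0.5827 -0.1175  0.1014]
side nut_foot [271.6 213.9] 0.56 [ 0.5889 -0.111   0.0952]
side nut_foot [208.8 306.4] 0.3 [ 0.3786 -0.3953  0.0062]
side pusher_handle [201.8 184. ] 0.82 [ 0.3516  0.2194 -0.0001]
side pack [256.5 199.9] 0.98 [ 0.5437 -0.0723  0.1266]
side tomato1 [247.9 256.7] 0.64 [ 0.5012 -0.2405  0.0379]
side tomato1 [210.6 158.9] 0.57 [0.389  0.353  0.0299]
top [0.3522 0.0186 1.2812] [ 0.145   0.0018 -0.9894]
top lugs [261.9 176.1] 0.88 [0.5697 0.0038 0.0394]
top pack_bar [261.9 186.7] 0.78 [0.5231 0.0046 0.1242]
top pack_ear [297.9 176.8] 0.87 [ 0.5751 -0.115   0.0004]
top stud [296.3 168.1] 0.55 [ 0.5842 -0.0998  0.1019]
top stud [263.8 180.7] 0.54 [ 0.5403 -0.0008  0.1291]
top nut_foot [297.5 164.5] 0.56 [ 0.5923 -0.102   0.1169]
top pusher_handle [272.5 239.7] 0.93 [ 0.3674 -0.0256  0.1589]
top slicer [263.7 179.8] 0.95 [ 0.5429 -0.0005  0.1295]
top pack [258.2 186.3] 0.61 [0.5235 0.0156 0.1284]
top pack [327.1 202.1] 0.47 [ 0.4864 -0.1999  0.0536]
top tomato1 [328.8 200.1] 0.89 [ 0.4928 -0.2055  0.0529]
top tomato1 [143.5 236.4] 0.76 [0.3759 0.3675 0.0548]
```

View pics/top0.png

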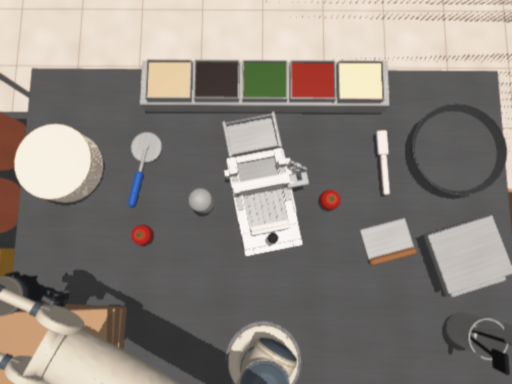

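View pics/side0.png

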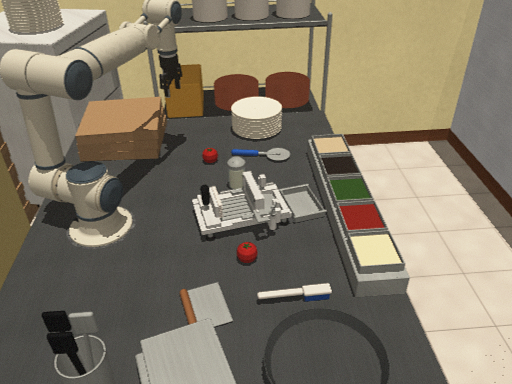

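The top view shows the slicer at about (263,180), yawed roughly +10°, with the wing nut at (297,168), the pusher handle at (272,239) and tomato1 at (330,200). The side view agrees with it. Next I'll bring the wrist camera over the slicer with the fingers shut.

Emit:
{"op": "jog_arm", "data": {"targets": [{"tx":0.4,"ty":-0.93,"tz":0.4,"grip":0},{"tx":0.4,"ty":-0.93,"tz":0.4,"grip":0},{"tx":0.4,"ty":-0.93,"tz":0.4,"grip":0},{"tx":0.4,"ty":-0.93,"tz":0.4,"grip":0},{"tx":0.4,"ty":-0.93,"tz":0.2,"grip":0},{"tx":0.4,"ty":-0.93,"tz":0.2,"grip":0},{"tx":0.4,"ty":-0.93,"tz":0.2,"grip":0},{"tx":0.4,"ty":-0.93,"tz":0.2,"grip":0}]}}

```text
$.targets[0]: bad value
```

Emit:
{"op": "jog_arm", "data": {"targets": [{"tx":0.4,"ty":-0.93,"grip":0},{"tx":0.4,"ty":-0.93,"grip":0},{"tx":0.4,"ty":-0.93,"grip":0},{"tx":0.4,"ty":-0.93,"grip":0},{"tx":0.4,"ty":-0.93,"grip":0},{"tx":0.4,"ty":-0.93,"grip":0},{"tx":0.4,"ty":-0.93,"grip":0},{"tx":0.4,"ty":-0.93,"grip":0}]}}

```text
$.targets[0]: bad value
```

Emit:
{"op": "jog_arm", "data": {"targets": [{"tx":0.3,"ty":-0.93,"grip":0},{"tx":0.3,"ty":-0.93,"grip":0},{"tx":0.3,"ty":-0.93,"grip":0},{"tx":0.3,"ty":-0.93,"grip":0},{"tx":0.3,"ty":-0.93,"grip":0},{"tx":0.3,"ty":-0.93,"grip":0},{"ty":-0.9,"grip":0},{"grip":0}]}}

```text
$.targets[0]: bad value
```

```bash
cat > w.py <<'E'
from h import *
import sys
np.set_printoptions(precision=4,suppress=True)
tag=sys.argv[1]; things=sys.argv[2].split(",") if len(sys.argv)>2 else []
s=get_state(); K,T=cam("wrist",s); im,d=get_image("wrist"); np.savez(f"w{tag}.npz",im=im,d=d,K=K,T=T)
print(s["time"],s["position"],s["orientation"],s["contact_force"],"cam",T[:3,3]); print("toolx",R.from_quat(np.roll(s["orientation"],-1)).as_matrix()[:,0])
cv2.imwrite(f"pics/w{tag}.png",cv2.cvtColor(im,cv2.COLOR_RGB2BGR))
Z=dict(lugs=.05,pack_bar=.124,pack_ear=.086,stud=.086,slicer=0,pack=.05,pusher_handle=.158,nut_foot=.09)
for t in things:
    for r in spotter.landmark_of("wrist",t)[:2]:
        print(t,np.round(r["xy"],1),round(r["confidence"],2),"z-plane",at_z(K,T,r["xy"],Z[t]),"depth",at_d(K,T,r["xy"],d))
E
python3 w.py 1 lugs,pack_bar,pack_ear,stud,slicer,pack,pusher_handle,nut_foot
```

```text
1.0 [0.244  0.5482 0.2313] [-0.      0.2079  0.9782  0.    ] [0.0353 0.9523 0.114 ] cam [0.1695 0.5811 0.3739]
toolx [-0.9136  0.4066  0.    ]
pack_bar [129.  354.3] 0.7 z-plane [0.3791 0.3182 0.124 ] depth [0.2212 0.5162 0.3123]
```

View pics/w1.png

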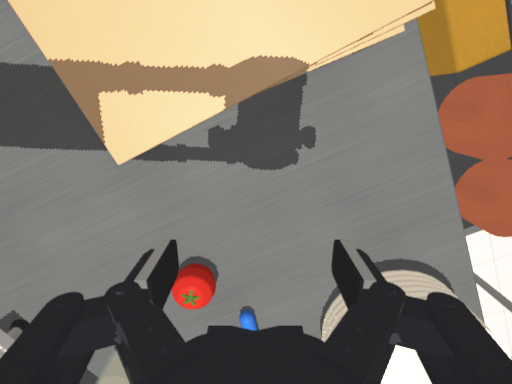

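Every row probably needs all seven keys. The picture shows only the start area, with tomato2 at (193,287). I'll send the move again with every key, turning the tool so its x lies along the slicer's y.

Emit:
{"op": "jog_arm", "data": {"targets": [{"tx":0.37,"ty":-0.95,"tz":0.4,"wx":0,"wy":0,"wz":-0.4,"grip":0},{"tx":0.37,"ty":-0.95,"tz":0.4,"wx":0,"wy":0,"wz":-0.4,"grip":0},{"tx":0.37,"ty":-0.95,"tz":0.4,"wx":0,"wy":0,"wz":-0.4,"grip":0},{"tx":0.37,"ty":-0.95,"tz":0.4,"wx":0,"wy":0,"wz":-0.4,"grip":0},{"tx":0.37,"ty":-0.95,"tz":0.4,"wx":0,"wy":0,"wz":-0.4,"grip":0},{"tx":0.37,"ty":-0.95,"tz":0.4,"wx":0,"wy":0,"wz":-0.4,"grip":0},{"tx":0.37,"ty":-0.95,"tz":0.4,"wx":0,"wy":0,"wz":-0.4,"grip":0},{"tx":0.37,"ty":-0.95,"tz":0.4,"wx":0,"wy":0,"wz":-0.4,"grip":0}]}}

```text
time: 2.25
position: [0.3182, 0.3571, 0.3118]
orientation: [0.0, 0.343, 0.939, 0.0]
contact_force: [0.9, -0.2, -0.6]
grip_width: -0.001
```

Emit:
{"op": "jog_arm", "data": {"targets": [{"tx":0.37,"ty":-0.95,"tz":0.2,"wx":0,"wy":0,"wz":-0.4,"grip":0},{"tx":0.37,"ty":-0.95,"tz":0.2,"wx":0,"wy":0,"wz":-0.4,"grip":0},{"tx":0.37,"ty":-0.95,"tz":0.2,"wx":0,"wy":0,"wz":-0.4,"grip":0},{"tx":0.37,"ty":-0.95,"tz":0.2,"wx":0,"wy":0,"wz":-0.4,"grip":0},{"tx":0.37,"ty":-0.95,"tz":0.2,"wx":0,"wy":0,"wz":-0.4,"grip":0},{"tx":0.37,"ty":-0.95,"tz":0.2,"wx":0,"wy":0,"wz":-0.4,"grip":0},{"tx":0.37,"ty":-0.95,"tz":0.2,"wx":0,"wy":0,"wz":-0.4,"grip":0},{"tx":0.37,"ty":-0.95,"tz":0.2,"wx":0,"wy":0,"wz":-0.4,"grip":0}]}}

```text
time: 3.05
position: [0.3922, 0.1671, 0.3517]
orientation: [0.0, 0.47, 0.883, 0.0]
contact_force: [0.6, 0.1, -0.5]
grip_width: 0.005
```

Emit:
{"op": "jog_arm", "data": {"targets": [{"tx":0.37,"ty":-0.95,"tz":0,"wx":0,"wy":0,"wz":-0.5,"grip":0},{"tx":0.37,"ty":-0.95,"tz":0,"wx":0,"wy":0,"wz":-0.5,"grip":0},{"tx":0.37,"ty":-0.95,"tz":0,"wx":0,"wy":0,"wz":-0.5,"grip":0},{"tx":0.37,"ty":-0.95,"tz":0,"wx":0,"wy":0,"wz":-0.5,"grip":0},{"tx":0.37,"ty":-0.95,"tz":0,"wx":0,"wy":0,"wz":-0.5,"grip":0},{"tx":0.37,"ty":-0.95,"tz":0,"wx":0,"wy":0,"wz":-0.5,"grip":0},{"tx":0.37,"ty":-0.95,"tz":0,"wx":0,"wy":0,"wz":-0.5,"grip":0},{"tx":0.37,"ty":-0.95,"tz":0,"wx":0,"wy":0,"wz":-0.5,"grip":0}]}}

```text
time: 3.85
position: [0.4662, -0.0229, 0.3515]
orientation: [0.0, 0.616, 0.787, 0.0]
contact_force: [0.3, -0.3, -0.1]
grip_width: 0.003
```

Emit:
{"op": "jog_arm", "data": {"targets": [{"tx":0.2,"ty":-0.95,"tz":0,"wx":0,"wy":0,"wz":-0.4,"grip":0},{"tx":0.2,"ty":-0.95,"tz":0,"wx":0,"wy":0,"wz":-0.4,"grip":0},{"tx":0.2,"ty":-0.95,"tz":0,"wx":0,"wy":0,"wz":-0.4,"grip":0},{"tx":0,"ty":0,"tz":0,"wx":0,"wy":0,"wz":0,"grip":0},{"tx":0,"ty":0,"tz":0,"wx":0,"wy":0,"wz":0,"grip":0}]}}

```text
time: 4.35
position: [0.4809, -0.0932, 0.3512]
orientation: [-0.0, 0.656, 0.755, 0.0]
contact_force: [-0.7, -0.1, 0.6]
grip_width: -0.002
```

```bash
python3 w.py 2 lugs,pack_bar,pack_ear,stud,slicer,pack,pusher_handle,nut_foot
```

```text
4.35 [ 0.4809 -0.0932  0.3512] [-0.0002  0.6562  0.7546  0.0001] [-0.736  -0.1171  0.6406] cam [ 0.4692 -0.0131  0.4939]
toolx [-0.1387  0.9903  0.0004]
lugs [330.5  89.3] 0.72 z-plane [0.5831 0.0174 0.05  ] depth [0.5866 0.0183 0.0363]
pack_bar [296.2  93.3] 0.57 z-plane [0.5211 0.0013 0.124 ] depth [0.5241 0.0022 0.1031]
pack_bar [301.6 170.4] 0.46 z-plane [ 0.548  -0.0991  0.124 ] depth [ 0.5743 -0.1278  0.0003]
pack_ear [298.2 172.9] 0.83 z-plane [ 0.5516 -0.1126  0.086 ] depth [ 0.5689 -0.1336  0.0001]
stud [322.8 170.7] 0.57 z-plane [ 0.589  -0.1038  0.086 ] depth [ 0.5829 -0.0992  0.1068]
slicer [322.8 169.2] 0.66 z-plane [ 0.6136 -0.12    0.    ] depth [ 0.5827 -0.0971  0.1058]
slicer [315.9  91.9] 0.65 z-plane [0.5719 0.0132 0.    ] depth [0.5449 0.0063 0.1299]
pack [297.7  90.6] 0.66 z-plane [0.5331 0.0085 0.05  ] depth [0.5217 0.0046 0.1291]
pusher_handle [174.9  99. ] 0.62 z-plane [ 0.375  -0.0262  0.158 ] depth [ 0.3752 -0.0262  0.1587]
nut_foot [323.7 169.2] 0.87 z-plane [ 0.5887 -0.1004  0.09  ] depth [ 0.5838 -0.0968  0.1064]
```

View pics/w2.png

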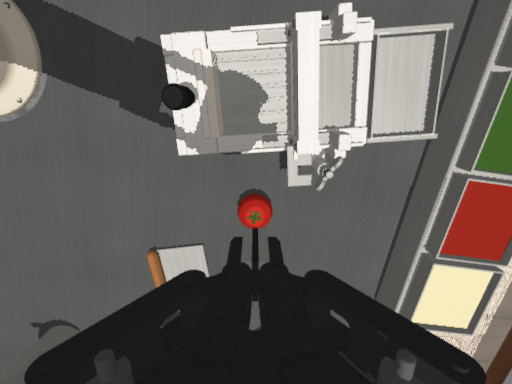

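The wrist view is clear: bar rear edge at about x=296, lugs at (345,20) and (352,138), wing nut at (327,172) with its wings running diagonally, and the ear just behind the stud at (298,172). I'll fit the pack, lugs and wings from the depth cloud.

```bash
cat > fit.py <<'E'
from h import *
import sys
np.set_printoptions(precision=4,suppress=True)
z=np.load(f"w{sys.argv[1]}.npz"); K,T,d=z["K"],z["T"],z["d"]
v,u=np.mgrid[0:384,0:512]; ok=d>0
P=np.stack([(u-K[0,2])/K[0,0]*d,(v-K[1,2])/K[1,1]*d,d],-1)@T[:3,:3].T+T[:3,3]
P=P[ok&(v<215)]
def rect(m,name):
    q=P[m]; 
    if len(q)<8: print(name,len(q)); return
    (c,wh,a)=cv2.minAreaRect((q[:,:2]*1000).astype(np.float32)); print(name,len(q),"c",np.array(c),"wh",np.array(wh),"ang",round(a,2),"z",np.percentile(q[:,2],[5,50,95]))
near=(P[:,0]>.45)&(P[:,0]<.66)
rect(near&(P[:,2]>.123)&(P[:,2]<.137)&(P[:,1]>-.095),"packtop")
L=near&(abs(P[:,2]-.105)<.004)&(P[:,0]>.545)
rect(L&(P[:,1]>.05),"lugL"); rect(L&(P[:,1]<-.03)&(P[:,1]>-.085),"lugR")
rect(near&(P[:,2]>.1)&(P[:,2]<.13)&(P[:,1]<-.088)&(P[:,0]>.53),"wings")
rect(near&(abs(P[:,2]-.086)<.004)&(P[:,1]<-.07)&(P[:,1]>-.16),"ear")
q=P[(abs(P[:,2]-.158)<.006)&(P[:,0]<.45)]; print("handle",q.mean(0))
E
python3 fit.py 2; python3 - <<'E'
import cv2
im=cv2.imread('pics/w2.png')[0:200,270:390]
cv2.imwrite('pics/w2c.png',cv2.resize(im,None,fx=4,fy=4,interpolation=cv2.INTER_CUBIC)[200:])
E
```

```text
packtop 3140 c [532.3999   8.8614] wh [ 31.429  168.3401] ang 11.35 z [0.1285 0.1302 0.1316]
lugL 329 c [574.5902  94.3842] wh [19.1941 24.4029] ang 12.48 z [0.103  0.1051 0.1064]
lugR 230 c [604.7844 -63.0055] wh [43.4533 21.4478] ang 89.63 z [0.1025 0.105  0.1064]
wings 261 c [ 586.1093 -107.7967] wh [43.0063 14.0525] ang 74.51 z [0.1025 0.1148 0.1209]
ear 765 c [ 573.5384 -102.9173] wh [91.1227 63.5854] ang 1.73 z [0.0838 0.0861 0.0875]
handle [ 0.3732 -0.0241  0.1572]
```

View pics/w2c.png

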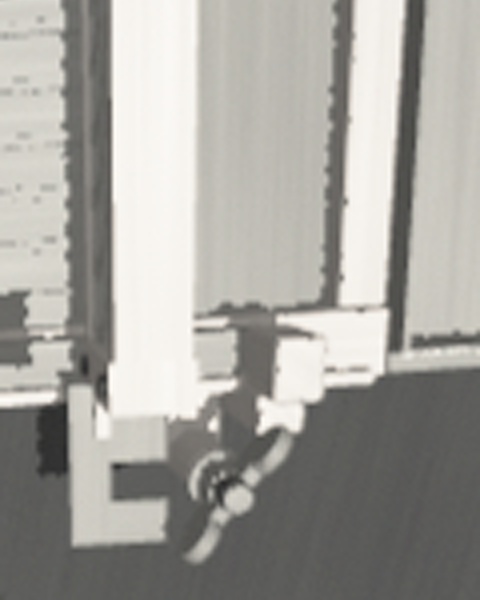

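The fit gives:
- **Slicer:** yaw about 11.35°, origin about (565.5, 15) mm.
- **Pack:** about 34 mm short of home.
- **Stud:** about (589, −102) mm.
- **Nut:** wings about 50° anticlockwise from slicer x, so the nut angle is about 7.15 rad.

I'm going down behind the bar now.

Emit:
{"op": "jog_arm", "data": {"targets": [{"tx":0.03,"ty":0.92,"tz":-1,"wx":0,"wy":0,"wz":0.67,"grip":0},{"tx":0.03,"ty":0.92,"tz":-1,"wx":0,"wy":0,"wz":0,"grip":0},{"tx":0.03,"ty":0.92,"tz":-1,"wx":0,"wy":0,"wz":0,"grip":0},{"tx":0.03,"ty":0.92,"tz":-1,"wx":0,"wy":0,"wz":0,"grip":0},{"tx":0,"ty":0,"tz":-1,"wx":0,"wy":0,"wz":0,"grip":0},{"tx":0,"ty":0,"tz":-1,"wx":0,"wy":0,"wz":0,"grip":0},{"tx":0,"ty":0,"tz":-1,"wx":0,"wy":0,"wz":0,"grip":0},{"tx":0,"ty":0,"tz":-1,"wx":0,"wy":0,"wz":0,"grip":0}]}}

```text
time: 5.6
position: [0.4839, -0.0008, 0.1503]
orientation: [0.0, 0.633, 0.774, 0.0]
contact_force: [-0.6, -0.1, 0.1]
grip_width: 0.004
```

Emit:
{"op": "jog_arm", "data": {"targets": [{"tx":0,"ty":0,"tz":-0.6,"wx":0,"wy":0,"wz":0,"grip":0},{"tx":0,"ty":0,"tz":-0.6,"wx":0,"wy":0,"wz":0,"grip":0},{"tx":0,"ty":0,"tz":0,"wx":0,"wy":0,"wz":0,"grip":0}]}}

```text
time: 5.9
position: [0.4831, -0.001, 0.1192]
orientation: [-0.001, 0.634, 0.774, -0.001]
contact_force: [0.7, 0.3, -0.8]
grip_width: -0.001
```

```bash
python3 w.py 3 pack_bar,stud
```

```text
5.9 [ 0.4831 -0.001   0.1192] [-0.0013  0.6337  0.7736 -0.0009] [ 0.749   0.3281 -0.8284] cam [0.4671 0.0783 0.262 ]
toolx [-0.1969  0.9804  0.0009]
pack_bar [321.8 247.4] 0.69 z-plane [0.521  0.0055 0.124 ] depth [0.5214 0.0049 0.1228]
```

View pics/w3.png

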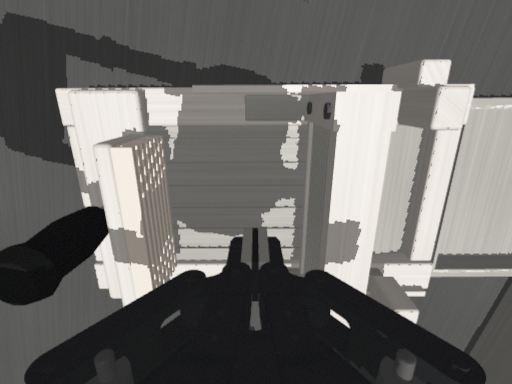

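The shut fingers sit mid-pack behind the bar (bar edge at column 305–330), clear of the pusher. Now I'll push gently along slicer +x.

Emit:
{"op": "jog_arm", "data": {"targets": [{"tx":0.2,"ty":0.04,"tz":0.02,"wx":0,"wy":0,"wz":0,"grip":0},{"tx":0.2,"ty":0.04,"tz":0.02,"wx":0,"wy":0,"wz":0,"grip":0},{"tx":0.2,"ty":0.04,"tz":0,"wx":0,"wy":0,"wz":0,"grip":0},{"tx":0.2,"ty":0.04,"tz":0,"wx":0,"wy":0,"wz":0,"grip":0},{"tx":0.16,"ty":0.03,"tz":0,"wx":0,"wy":0,"wz":0,"grip":0},{"tx":0.16,"ty":0.03,"tz":0,"wx":0,"wy":0,"wz":0,"grip":0},{"tx":0.16,"ty":0.03,"tz":0,"wx":0,"wy":0,"wz":0,"grip":0}]}}

```text
time: 6.75
position: [0.5155, 0.0051, 0.122]
orientation: [-0.001, 0.634, 0.774, -0.001]
contact_force: [-4.3, -0.0, 1.6]
grip_width: -0.002
```

Emit:
{"op": "jog_arm", "data": {"targets": [{"tx":0.12,"ty":0.024,"tz":0,"wx":0,"wy":0,"wz":0,"grip":0},{"tx":0.12,"ty":0.024,"tz":0,"wx":0,"wy":0,"wz":0,"grip":0},{"tx":0.12,"ty":0.024,"tz":0,"wx":0,"wy":0,"wz":0,"grip":0},{"tx":0.12,"ty":0.024,"tz":0,"wx":0,"wy":0,"wz":0,"grip":0}]}}

```text
time: 7.15
position: [0.5281, 0.0076, 0.1221]
orientation: [-0.0, 0.634, 0.774, -0.0]
contact_force: [-3.4, -1.6, 0.4]
grip_width: 0.0
```

Emit:
{"op": "jog_arm", "data": {"targets": [{"tx":0.08,"ty":0.016,"tz":0,"wx":0,"wy":0,"wz":0,"grip":0},{"tx":0.08,"ty":0.016,"tz":0,"wx":0,"wy":0,"wz":0,"grip":0},{"tx":0.08,"ty":0.016,"tz":0,"wx":0,"wy":0,"wz":0,"grip":0},{"tx":0.08,"ty":0.016,"tz":0,"wx":0,"wy":0,"wz":0,"grip":0}]}}

```text
time: 7.55
position: [0.5361, 0.0092, 0.1222]
orientation: [-0.0, 0.634, 0.774, -0.0]
contact_force: [-3.8, -1.3, -0.7]
grip_width: 0.001
```

```bash
python3 w.py 4; python3 fit.py 4
```

```text
7.55 [0.5361 0.0092 0.1222] [-0.0001  0.6337  0.7736 -0.    ] [-3.7534 -1.272  -0.6645] cam [0.5197 0.0886 0.2648]
toolx [-0.1969  0.9804  0.0001]
packtop 6798 c [549.2173  65.2418] wh [32.2518 64.0618] ang 11.96 z [0.1289 0.1301 0.1311]
lugL 1268 c [574.9214  94.9035] wh [18.7653 23.21  ] ang 11.38 z [0.1038 0.105  0.1061]
lugR 0
wings 0
ear 0
handle [nan nan nan]fit.py:18: RuntimeWarning: Mean of empty slice.
  q=P[(abs(P[:,2]-.158)<.006)&(P[:,0]<.45)]; print("handle",q.mean(0))
  ret = um.true_divide(
```

Roughly 6 mm to go. I'll keep to small steps until the force rises.

Emit:
{"op": "jog_arm", "data": {"targets": [{"tx":0.06,"ty":0.012,"tz":0,"wx":0,"wy":0,"wz":0,"grip":0},{"tx":0.06,"ty":0.012,"tz":0,"wx":0,"wy":0,"wz":0,"grip":0},{"tx":0.04,"ty":0.008,"tz":0,"wx":0,"wy":0,"wz":0,"grip":0}]}}

```text
time: 7.9
position: [0.5401, 0.01, 0.1222]
orientation: [-0.0, 0.634, 0.774, -0.0]
contact_force: [-3.2, 0.0, -1.5]
grip_width: -0.003
```

Emit:
{"op": "jog_arm", "data": {"targets": [{"tx":0.04,"ty":0.008,"tz":0,"wx":0,"wy":0,"wz":0,"grip":0}]}}

```text
time: 8.0
position: [0.5411, 0.0102, 0.1222]
orientation: [-0.0, 0.634, 0.774, -0.0]
contact_force: [-3.7, -0.5, -1.0]
grip_width: 0.0
```

Emit:
{"op": "jog_arm", "data": {"targets": [{"tx":0.04,"ty":0.008,"tz":0,"wx":0,"wy":0,"wz":0,"grip":0}]}}

```text
time: 8.1
position: [0.542, 0.0104, 0.1222]
orientation: [-0.0, 0.634, 0.774, -0.0]
contact_force: [-2.9, -0.7, -1.8]
grip_width: 0.0
```

Emit:
{"op": "jog_arm", "data": {"targets": [{"tx":0.04,"ty":0.008,"tz":0,"wx":0,"wy":0,"wz":0,"grip":0}]}}

```text
time: 8.2
position: [0.5429, 0.0104, 0.1222]
orientation: [-0.0, 0.634, 0.774, -0.0]
contact_force: [-3.9, -1.9, -0.4]
grip_width: -0.001
```

Emit:
{"op": "jog_arm", "data": {"targets": [{"tx":0.03,"ty":0.006,"tz":0,"wx":0,"wy":0,"wz":0,"grip":0}]}}

```text
time: 8.3
position: [0.5433, 0.0103, 0.1222]
orientation: [-0.0, 0.634, 0.773, -0.001]
contact_force: [-8.0, -2.4, 0.2]
grip_width: -0.001
```

Emit:
{"op": "jog_arm", "data": {"targets": [{"tx":0.03,"ty":0.006,"tz":0,"wx":0,"wy":0,"wz":0,"grip":0}]}}

```text
time: 8.4
position: [0.5435, 0.0104, 0.1221]
orientation: [-0.001, 0.634, 0.773, -0.001]
contact_force: [-10.6, -2.9, 0.7]
grip_width: -0.002
```

Emit:
{"op": "jog_arm", "data": {"targets": [{"tx":0.03,"ty":0.006,"tz":0,"wx":0,"wy":0,"wz":0,"grip":0}]}}

```text
time: 8.5
position: [0.5435, 0.0104, 0.122]
orientation: [-0.001, 0.634, 0.773, -0.002]
contact_force: [-12.8, -3.5, 3.2]
grip_width: 0.003
```

The pack stopped dead at TCP x=0.5435, with force rising to about 13 N, so it's home. I'll back off, lift, and check the seating and the nut from close above.

Emit:
{"op": "jog_arm", "data": {"targets": [{"tx":-0.2,"ty":-0.04,"tz":0,"wx":0,"wy":0,"wz":0,"grip":0},{"tx":-0.3,"ty":-0.06,"tz":0,"wx":0,"wy":0,"wz":0,"grip":0},{"tx":0,"ty":0,"tz":1,"wx":0,"wy":0,"wz":0,"grip":0},{"tx":0,"ty":0,"tz":1,"wx":0,"wy":0,"wz":0,"grip":0},{"tx":0,"ty":0,"tz":1,"wx":0,"wy":0,"wz":0,"grip":0},{"tx":0,"ty":-0.9,"tz":1,"wx":0,"wy":0,"wz":0,"grip":0},{"tx":0.2,"ty":-0.9,"tz":0.5,"wx":0,"wy":0,"wz":0,"grip":0},{"tx":0.2,"ty":-0.9,"tz":0,"wx":0,"wy":0,"wz":0,"grip":0}]}}

```text
time: 9.3
position: [0.544, -0.0596, 0.2387]
orientation: [0.003, 0.633, 0.774, 0.002]
contact_force: [-1.5, -0.1, 0.2]
grip_width: 0.001
```

Emit:
{"op": "jog_arm", "data": {"targets": [{"tx":0.3,"ty":-0.9,"tz":0,"wx":0,"wy":0,"wz":0,"grip":0},{"tx":0.3,"ty":-0.9,"tz":0,"wx":0,"wy":0,"wz":0,"grip":0},{"tx":0.3,"ty":-0.9,"tz":0,"wx":0,"wy":0,"wz":0,"grip":0},{"tx":0.3,"ty":-0.9,"tz":0,"wx":0,"wy":0,"wz":0,"grip":0},{"tx":0.2,"ty":-0.7,"tz":0,"wx":0,"wy":0,"wz":0,"grip":0},{"tx":0,"ty":0,"tz":0,"wx":0,"wy":0,"wz":0,"grip":0},{"tx":0,"ty":0,"tz":0,"wx":0,"wy":0,"wz":0,"grip":0}]}}

```text
time: 10.0
position: [0.5778, -0.1664, 0.2349]
orientation: [0.0, 0.634, 0.773, 0.0]
contact_force: [0.0, -0.5, -0.1]
grip_width: -0.004
```

```bash
python3 w.py 5 stud,pack_ear,nut_foot; python3 fit.py 5 2>/dev/null
```

```text
10.0 [ 0.5778 -0.1664  0.2349] [0.     0.6338 0.7735 0.0003] [ 0.0238 -0.5175 -0.1065] cam [ 0.5613 -0.0871  0.3775]
toolx [-0.1965  0.9805  0.0004]
stud [279.5 114.7] 0.92 z-plane [ 0.5897 -0.0973  0.086 ] depth [ 0.5867 -0.0962  0.1163]
pack_ear [276.1 120.4] 0.76 z-plane [ 0.5875 -0.1036  0.086 ] depth [ 0.5846 -0.1018  0.1183]
nut_foot [275.9 115.3] 0.83 z-plane [ 0.5858 -0.0984  0.09  ] depth [ 0.5843 -0.0978  0.107 ]
packtop 2738 c [579.0222 -46.8058] wh [32.0689 77.4617] ang 8.37 z [0.1288 0.1302 0.1314]
lugL 0
lugR 486 c [592.8266 -64.9204] wh [49.4367 38.0335] ang 15.32 z [0.1027 0.1049 0.1064]
wings 479 c [ 587.4821 -108.1271] wh [44.3237 16.0204] ang 75.03 z [0.1046 0.1167 0.1213]
ear 1460 c [593.8926 -94.7349] wh [56.5448 60.6284] ang 11.38 z [0.084  0.0862 0.0876]
handle [nan nan nan]
```

View pics/w5.png

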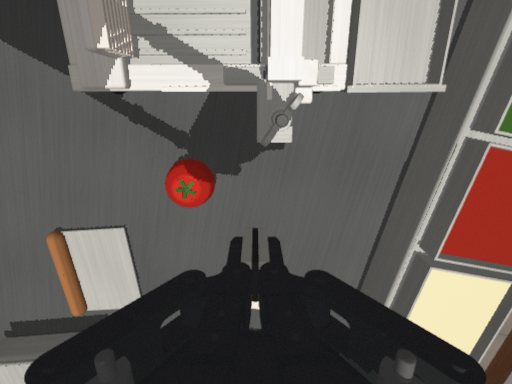

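The ear now surrounds the stud at (281,119), under the nut, and the wings run from (263,143) to (302,96). I'll take one crop for precision.

```bash
python3 - <<'E'
from h import *
im=cv2.imread('pics/w5.png')[55:155,235:355]
cv2.imwrite('pics/w5c.png',cv2.resize(im,None,fx=6,fy=6,interpolation=cv2.INTER_CUBIC))
z=np.load("w5.npz");K,T=z["K"],z["T"]
for p in [(282,118),(282,119),(282,120)]: print(p,at_z(K,T,p,.119))
for p in [(263,143),(302,96)]: print(p,at_z(K,T,p,.12))
print(K[0,0])
E
```

```text
(282, 118) [ 0.58941259 -0.0985625   0.119     ]
(282, 119) [ 0.58961871 -0.09944487  0.119     ]
(282, 120) [ 0.58982531 -0.10032925  0.119     ]
(263, 143) [ 0.57676386 -0.12467644  0.12      ]
(302, 96) [ 0.60268074 -0.07611201  0.12      ]
268.7548751112809
```

View pics/w5c.png

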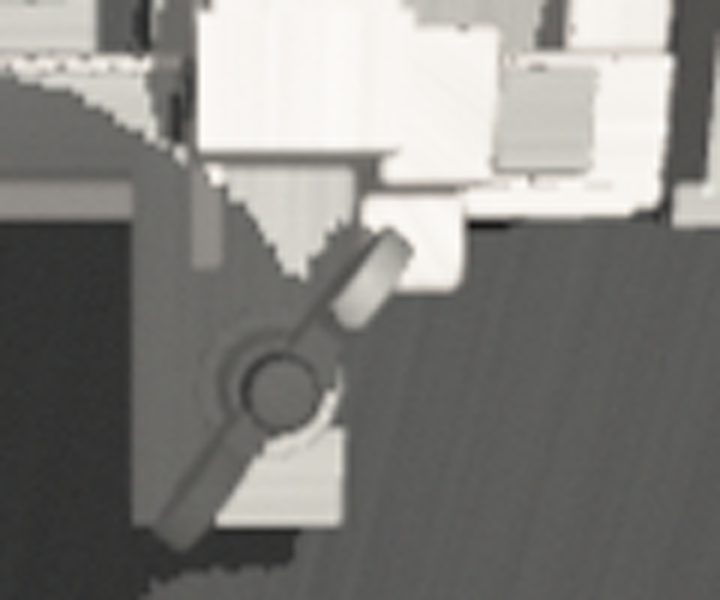

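In the crop the block meets the lug, the slot is round the stud, and the nut centre is at crop (283,392), so the stud is at about (589.7, −101) mm. The wings are at 54.6° in the slicer frame, so about 443° clockwise is needed. I'll work out an orbit of radius 22 mm on the open side.

```bash
python3 - <<'E'
from h import *
S=np.array([589.7,-101.]);yaw=11.35
f=lambda a:S+22*np.array([np.cos(np.radians(a+yaw)),np.sin(np.radians(a+yaw))])
for a in range(0,-221,-10): print(a,f(a).round(1),"step to next",((f(a-10)-f(a))/25).round(3))
E
```

```text
0 [611.3 -96.7] step to next [ 0.017 -0.152]
-10 [ 611.7 -100.5] step to next [-0.01  -0.153]
-20 [ 611.4 -104.3] step to next [-0.036 -0.149]
-30 [ 610.5 -108. ] step to next [-0.062 -0.141]
-40 [ 609.  -111.5] step to next [-0.085 -0.128]
-50 [ 606.9 -114.7] step to next [-0.106 -0.111]
-60 [ 604.2 -117.5] step to next [-0.124 -0.091]
-70 [ 601.1 -119.8] step to next [-0.137 -0.068]
-80 [ 597.7 -121.5] step to next [-0.147 -0.043]
-90 [ 594.  -122.6] step to next [-0.152 -0.017]
-100 [ 590.2 -123. ] step to next [-0.153  0.01 ]
-110 [ 586.4 -122.7] step to next [-0.149  0.036]
-120 [ 582.7 -121.8] step to next [-0.141  0.062]
-130 [ 579.2 -120.3] step to next [-0.128  0.085]
-140 [ 576.  -118.2] step to next [-0.111  0.106]
-150 [ 573.2 -115.5] step to next [-0.091  0.124]
-160 [ 570.9 -112.4] step to next [-0.068  0.137]
-170 [ 569.2 -109. ] step to next [-0.043  0.147]
-180 [ 568.1 -105.3] step to next [-0.017  0.152]
-190 [ 567.7 -101.5] step to next [0.01  0.153]
-200 [568.  -97.7] step to next [0.036 0.149]
-210 [568.9 -94. ] step to next [0.062 0.141]
-220 [570.4 -90.5] step to next [0.085 0.128]
```

Emit:
{"op": "jog_arm", "data": {"targets": [{"tx":0.58,"ty":0.8,"tz":-0.4,"wx":0,"wy":0,"wz":0,"grip":0},{"tx":0.58,"ty":0.8,"tz":-0.6,"wx":0,"wy":0,"wz":0,"grip":0},{"tx":0,"ty":0.47,"tz":-1,"wx":0,"wy":0,"wz":0,"grip":0},{"tx":0,"ty":0,"tz":-1,"wx":0,"wy":0,"wz":0,"grip":0},{"tx":0,"ty":0,"tz":-1,"wx":0,"wy":0,"wz":0,"grip":0},{"tx":0,"ty":0,"tz":0,"wx":0,"wy":0,"wz":0,"grip":0},{"tx":0,"ty":0,"tz":0,"wx":0,"wy":0,"wz":0,"grip":0}]}}

```text
time: 10.9
position: [0.6066, -0.1142, 0.1351]
orientation: [-0.0, 0.633, 0.774, -0.0]
contact_force: [0.2, 0.3, 0.3]
grip_width: 0.001
```

On target above the start point. I'll descend to z≈0.107 and make stroke 1.

Emit:
{"op": "jog_arm", "data": {"targets": [{"tx":0,"ty":0,"tz":-0.6,"wx":0,"wy":0,"wz":0,"grip":0},{"tx":0,"ty":0,"tz":-0.5,"wx":0,"wy":0,"wz":0,"grip":0},{"tx":-0.106,"ty":-0.111,"tz":0,"wx":0,"wy":0,"wz":0,"grip":0},{"tx":-0.124,"ty":-0.091,"tz":0,"wx":0,"wy":0,"wz":0,"grip":0}]}}

```text
time: 11.3
position: [0.6006, -0.12, 0.1067]
orientation: [-0.0, 0.634, 0.774, -0.0]
contact_force: [1.5, 1.1, -0.5]
grip_width: 0.001
```

Emit:
{"op": "jog_arm", "data": {"targets": [{"tx":-0.137,"ty":-0.068,"tz":0,"wx":0,"wy":0,"wz":0,"grip":0},{"tx":-0.147,"ty":-0.043,"tz":0,"wx":0,"wy":0,"wz":0,"grip":0},{"tx":-0.152,"ty":-0.017,"tz":0,"wx":0,"wy":0,"wz":0,"grip":0},{"tx":-0.153,"ty":0.01,"tz":0,"wx":0,"wy":0,"wz":0,"grip":0},{"tx":-0.149,"ty":0.036,"tz":0,"wx":0,"wy":0,"wz":0,"grip":0},{"tx":-0.141,"ty":0.062,"tz":0,"wx":0,"wy":0,"wz":0,"grip":0}]}}

```text
time: 11.9
position: [0.5787, -0.1203, 0.1074]
orientation: [0.0, 0.634, 0.774, -0.0]
contact_force: [1.8, -0.1, -0.3]
grip_width: -0.0
```

```bash
python3 w.py 6 nut_foot,stud
```

```text
11.9 [ 0.5787 -0.1203  0.1074] [ 0.0001  0.6337  0.7736 -0.0001] [ 1.7811 -0.0786 -0.2509] cam [ 0.5622 -0.0409  0.25  ]
toolx [-0.1968  0.9804 -0.0002]
nut_foot [276.9 204.9] 0.86 z-plane [ 0.5886 -0.1013  0.09  ] depth [ 0.586  -0.0952  0.1062]
stud [277.5 196.4] 0.66 z-plane [ 0.5884 -0.097   0.086 ] depth [ 0.5865 -0.093   0.0977]
```

View pics/w6.png

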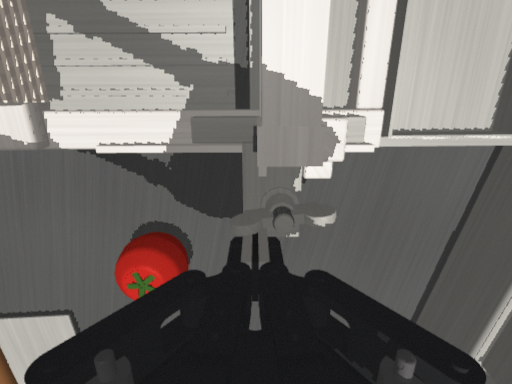

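The wing has been swept from −125° to about −177° (now lying along slicer x, tips at (235,222) and (335,213)) with the finger on its open side, as planned. I'll finish stroke 1, lift, and go over to the start of stroke 2 at azimuth −20°.

Emit:
{"op": "jog_arm", "data": {"targets": [{"tx":-0.128,"ty":0.085,"tz":0,"wx":0,"wy":0,"wz":0,"grip":0},{"tx":-0.111,"ty":0.106,"tz":0,"wx":0,"wy":0,"wz":0,"grip":0},{"tx":-0.091,"ty":0.124,"tz":0,"wx":0,"wy":0,"wz":0,"grip":0},{"tx":-0.068,"ty":0.137,"tz":0,"wx":0,"wy":0,"wz":0,"grip":0},{"tx":-0.043,"ty":0.147,"tz":0,"wx":0,"wy":0,"wz":0,"grip":0},{"tx":-0.017,"ty":0.152,"tz":0,"wx":0,"wy":0,"wz":0,"grip":0},{"tx":0.01,"ty":0.153,"tz":0,"wx":0,"wy":0,"wz":0,"grip":0},{"tx":0.036,"ty":0.149,"tz":0,"wx":0,"wy":0,"wz":0,"grip":0}]}}

```text
time: 12.85
position: [0.5685, -0.0935, 0.1072]
orientation: [-0.0, 0.634, 0.774, -0.0]
contact_force: [-0.4, -1.0, 1.1]
grip_width: -0.001
```

Emit:
{"op": "jog_arm", "data": {"targets": [{"tx":-0.08,"ty":-0.08,"tz":0.4,"wx":0,"wy":0,"wz":0,"grip":0},{"tx":0,"ty":0,"tz":0.8,"wx":0,"wy":0,"wz":0,"grip":0},{"tx":0.6,"ty":-0.12,"tz":0,"wx":0,"wy":0,"wz":0,"grip":0},{"tx":0.6,"ty":-0.12,"tz":0,"wx":0,"wy":0,"wz":0,"grip":0},{"tx":0.58,"ty":-0.09,"tz":0,"wx":0,"wy":0,"wz":0,"grip":0},{"tx":0,"ty":0,"tz":0,"wx":0,"wy":0,"wz":0,"grip":0}]}}

```text
time: 13.45
position: [0.6122, -0.1043, 0.1376]
orientation: [0.0, 0.634, 0.774, 0.0]
contact_force: [-0.3, 0.1, -0.5]
grip_width: -0.0
```

```bash
python3 w.py 7; python3 - <<'E'
from h import *
z=np.load("w7.npz");K,T,d=z["K"],z["T"],z["d"]
v,u=np.mgrid[0:384,0:512]
P=np.stack([(u-K[0,2])/K[0,0]*d,(v-K[1,2])/K[1,1]*d,d],-1)@T[:3,:3].T+T[:3,3]
r=np.hypot(P[...,0]-.5897,P[...,1]+.101)
m=(d>0)&(r<.031)&(r>.013)&(P[...,2]>.107)&(P[...,2]<.124)
q=P[m]; a=np.degrees(np.arctan2(q[:,1]+.101,q[:,0]-.5897))-11.35
print(len(q),np.histogram((a+180)%360-180,bins=range(-180,181,20)))
E
```

```text
13.45 [ 0.6122 -0.1043  0.1376] [0.0001 0.6336 0.7737 0.0003] [-0.3118  0.1358 -0.4993] cam [ 0.5956 -0.025   0.2803]
toolx [-0.1971  0.9804  0.0003]
437 (array([  0,   0,   0,   0,  51,  63,   0,   0,   0,   0,   0,   0,   0,
       184, 139,   0,   0,   0]), array([-180, -160, -140, -120, -100,  -80,  -60,  -40,  -20,    0,   20,
         40,   60,   80,  100,  120,  140,  160,  180]))
```

Wings measured at about −80°/+100°, as predicted (nut ≈ 5 rad). Descend and make stroke 2, from −20° to −210°.

Emit:
{"op": "jog_arm", "data": {"targets": [{"tx":0,"ty":0,"tz":-0.6,"wx":0,"wy":0,"wz":0,"grip":0},{"tx":0,"ty":0,"tz":-0.65,"wx":0,"wy":0,"wz":0,"grip":0},{"tx":-0.036,"ty":-0.149,"tz":0,"wx":0,"wy":0,"wz":0,"grip":0},{"tx":-0.062,"ty":-0.141,"tz":0,"wx":0,"wy":0,"wz":0,"grip":0},{"tx":-0.085,"ty":-0.128,"tz":0,"wx":0,"wy":0,"wz":0,"grip":0},{"tx":-0.106,"ty":-0.111,"tz":0,"wx":0,"wy":0,"wz":0,"grip":0},{"tx":-0.124,"ty":-0.091,"tz":0,"wx":0,"wy":0,"wz":0,"grip":0},{"tx":-0.137,"ty":-0.068,"tz":0,"wx":0,"wy":0,"wz":0,"grip":0}]}}

```text
time: 14.3
position: [0.5972, -0.122, 0.1062]
orientation: [0.0, 0.634, 0.773, -0.0]
contact_force: [1.6, 0.4, 0.3]
grip_width: -0.002
```

Emit:
{"op": "jog_arm", "data": {"targets": [{"tx":-0.147,"ty":-0.043,"tz":0,"wx":0,"wy":0,"wz":0,"grip":0},{"tx":-0.152,"ty":-0.017,"tz":0,"wx":0,"wy":0,"wz":0,"grip":0},{"tx":-0.153,"ty":0.01,"tz":0,"wx":0,"wy":0,"wz":0,"grip":0},{"tx":-0.149,"ty":0.036,"tz":0,"wx":0,"wy":0,"wz":0,"grip":0},{"tx":-0.141,"ty":0.062,"tz":0,"wx":0,"wy":0,"wz":0,"grip":0},{"tx":-0.128,"ty":0.085,"tz":0,"wx":0,"wy":0,"wz":0,"grip":0},{"tx":-0.111,"ty":0.106,"tz":0,"wx":0,"wy":0,"wz":0,"grip":0},{"tx":-0.091,"ty":0.124,"tz":0,"wx":0,"wy":0,"wz":0,"grip":0}]}}

```text
time: 15.1
position: [0.5704, -0.1123, 0.1061]
orientation: [0.0, 0.634, 0.774, -0.0]
contact_force: [1.1, -0.9, -0.2]
grip_width: -0.0
```

Emit:
{"op": "jog_arm", "data": {"targets": [{"tx":-0.068,"ty":0.137,"tz":0,"wx":0,"wy":0,"wz":0,"grip":0},{"tx":-0.043,"ty":0.147,"tz":0,"wx":0,"wy":0,"wz":0,"grip":0},{"tx":-0.017,"ty":0.152,"tz":0,"wx":0,"wy":0,"wz":0,"grip":0},{"tx":0.01,"ty":0.153,"tz":0,"wx":0,"wy":0,"wz":0,"grip":0},{"tx":0.036,"ty":0.149,"tz":0,"wx":0,"wy":0,"wz":0,"grip":0},{"tx":0,"ty":0,"tz":0,"wx":0,"wy":0,"wz":0,"grip":0}]}}

```text
time: 15.7
position: [0.5686, -0.0931, 0.1059]
orientation: [-0.0, 0.633, 0.774, 0.0]
contact_force: [-0.3, -0.6, 0.2]
grip_width: -0.0
```

Emit:
{"op": "jog_arm", "data": {"targets": [{"tx":-0.08,"ty":-0.08,"tz":0.4,"wx":0,"wy":0,"wz":0,"grip":0},{"tx":0,"ty":0,"tz":0.8,"wx":0,"wy":0,"wz":0,"grip":0},{"tx":0.6,"ty":-0.12,"tz":0,"wx":0,"wy":0,"wz":0,"grip":0},{"tx":0.6,"ty":-0.12,"tz":0,"wx":0,"wy":0,"wz":0,"grip":0},{"tx":0.58,"ty":-0.09,"tz":0,"wx":0,"wy":0,"wz":0,"grip":0},{"tx":0,"ty":0,"tz":0,"wx":0,"wy":0,"wz":0,"grip":0}]}}

```text
time: 16.3
position: [0.6121, -0.1044, 0.1364]
orientation: [0.0, 0.634, 0.774, 0.0]
contact_force: [-0.1, -0.3, 0.3]
grip_width: 0.002
```

```bash
cat > ang.py <<'E'
from h import *
import sys
z=np.load(f"w{sys.argv[1]}.npz");K,T,d=z["K"],z["T"],z["d"]
v,u=np.mgrid[0:384,0:512]
P=np.stack([(u-K[0,2])/K[0,0]*d,(v-K[1,2])/K[1,1]*d,d],-1)@T[:3,:3].T+T[:3,3]
dx,dy=P[...,0]-.5897,P[...,1]+.101; r=np.hypot(dx,dy)
m=(d>0)&(r<.031)&(r>.013)&(P[...,2]>.1075)&(P[...,2]<.124)
a=(np.degrees(np.arctan2(dy[m],dx[m]))-11.35+180)%360-180
h,_=np.histogram(a,bins=range(-180,181,20)); print(h)
w=np.exp(2j*np.radians(a)).mean(); print("axis angle mod 180:",np.degrees(np.angle(w))/2,abs(w),"ztop",np.percentile(P[m][:,2],[50,95]))
E
python3 w.py 8; python3 ang.py 8; python3 ang.py 7
```

```text
16.3 [ 0.6121 -0.1044  0.1364] [0.0002 0.6337 0.7736 0.0003] [-0.1419 -0.3441  0.253 ] cam [ 0.5955 -0.0251  0.279 ]
toolx [-0.1969  0.9804  0.0001]
[  0   0   0   0  51  63   0   0   0   0   0   0   0 170 138   0   0   0]
axis angle mod 180: -80.05419140877223 0.9775531877956275 ztop [0.11616035 0.11837742]
[  0   0   0   0  51  63   0   0   0   0   0   0   0 181 139   0   0   0]
axis angle mod 180: -79.95103989399496 0.9769259109359578 ztop [0.11801713 0.12038543]
```

Stroke 2 turned exactly another half turn (nut ≈ 1.75 rad, wing tops at 118.4 mm). In stroke 3 I go to finger azimuth −130° (nut ≈ 0), then take small steps watching the force.

Emit:
{"op": "jog_arm", "data": {"targets": [{"tx":0,"ty":0,"tz":-0.6,"wx":0,"wy":0,"wz":0,"grip":0},{"tx":0,"ty":0,"tz":-0.65,"wx":0,"wy":0,"wz":0,"grip":0},{"tx":-0.036,"ty":-0.149,"tz":0,"wx":0,"wy":0,"wz":0,"grip":0},{"tx":-0.062,"ty":-0.141,"tz":0,"wx":0,"wy":0,"wz":0,"grip":0},{"tx":-0.085,"ty":-0.128,"tz":0,"wx":0,"wy":0,"wz":0,"grip":0},{"tx":-0.106,"ty":-0.111,"tz":0,"wx":0,"wy":0,"wz":0,"grip":0},{"tx":-0.124,"ty":-0.091,"tz":0,"wx":0,"wy":0,"wz":0,"grip":0},{"tx":-0.137,"ty":-0.068,"tz":0,"wx":0,"wy":0,"wz":0,"grip":0}]}}

```text
time: 17.15
position: [0.5971, -0.1218, 0.1049]
orientation: [0.0, 0.634, 0.774, -0.0]
contact_force: [1.0, -0.4, 1.1]
grip_width: -0.0
```

Emit:
{"op": "jog_arm", "data": {"targets": [{"tx":-0.147,"ty":-0.043,"tz":0,"wx":0,"wy":0,"wz":0,"grip":0},{"tx":-0.152,"ty":-0.017,"tz":0,"wx":0,"wy":0,"wz":0,"grip":0},{"tx":-0.153,"ty":0.01,"tz":0,"wx":0,"wy":0,"wz":0,"grip":0},{"tx":-0.149,"ty":0.036,"tz":0,"wx":0,"wy":0,"wz":0,"grip":0}]}}

```text
time: 17.55
position: [0.582, -0.1218, 0.1048]
orientation: [0.0, 0.634, 0.774, -0.0]
contact_force: [1.0, -0.3, 0.7]
grip_width: -0.003
```

Emit:
{"op": "jog_arm", "data": {"targets": [{"tx":-0.141,"ty":0.062,"tz":0,"wx":0,"wy":0,"wz":0,"grip":0}]}}

```text
time: 17.65
position: [0.5784, -0.1202, 0.1048]
orientation: [-0.0, 0.634, 0.774, -0.0]
contact_force: [0.6, 0.4, 0.7]
grip_width: -0.002
```

Emit:
{"op": "jog_arm", "data": {"targets": [{"tx":-0.128,"ty":0.085,"tz":0,"wx":0,"wy":0,"wz":0,"grip":0}]}}

```text
time: 17.75
position: [0.5752, -0.118, 0.1048]
orientation: [-0.0, 0.634, 0.774, -0.0]
contact_force: [3.1, 0.2, -0.2]
grip_width: 0.003
```

```bash
python3 w.py 9; python3 ang.py 9
```

```text
17.75 [ 0.5752 -0.118   0.1048] [-0.      0.6337  0.7735 -0.0001] [ 3.1417  0.1624 -0.198 ] cam [ 0.5588 -0.0386  0.2474]
toolx [-0.1967  0.9805 -0.0001]
[415   6   0   0   0   0   0   0 138 307   0   0   0   0   0   0   0 329]
axis angle mod 180: 2.3488327058257794 0.9614581029547039 ztop [0.11547806 0.12222499]
```

The nut is at about 0 and starting to bear. I'll continue in 5° half steps.

Emit:
{"op": "jog_arm", "data": {"targets": [{"tx":-0.055,"ty":0.053,"tz":0,"wx":0,"wy":0,"wz":0,"grip":0}]}}

```text
time: 17.9
position: [0.5743, -0.1169, 0.1049]
orientation: [0.0, 0.634, 0.774, -0.0]
contact_force: [2.3, -3.3, -0.0]
grip_width: -0.002
```

Emit:
{"op": "jog_arm", "data": {"targets": [{"tx":-0.055,"ty":0.053,"tz":0,"wx":0,"wy":0,"wz":0,"grip":0}]}}

```text
time: 18.0
position: [0.5732, -0.1158, 0.105]
orientation: [0.001, 0.634, 0.774, -0.0]
contact_force: [2.5, -3.9, 0.6]
grip_width: -0.001
```

Emit:
{"op": "jog_arm", "data": {"targets": [{"tx":-0.046,"ty":0.062,"tz":0,"wx":0,"wy":0,"wz":0,"grip":0}]}}

```text
time: 18.1
position: [0.572, -0.1144, 0.1051]
orientation: [0.001, 0.634, 0.773, -0.0]
contact_force: [2.1, -5.1, -0.8]
grip_width: -0.002
```

```bash
python3 w.py 10; python3 ang.py 10
```

```text
18.1 [ 0.572  -0.1144  0.1051] [ 0.0008  0.6339  0.7735 -0.0002] [ 2.088  -5.0506 -0.8265] cam [ 0.5554 -0.0348  0.2476]
toolx [-0.1965  0.9805 -0.0015]
[ 86   0   0   0   0   0   0  50 359   0   0   0   0   0   0   0 221 474]
axis angle mod 180: -11.353719541651868 0.951946267311456 ztop [0.11534213 0.12218435]
```

Emit:
{"op": "jog_arm", "data": {"targets": [{"tx":-0.046,"ty":0.062,"tz":0,"wx":0,"wy":0,"wz":0,"grip":0}]}}

```text
time: 18.25
position: [0.5709, -0.113, 0.1051]
orientation: [0.001, 0.634, 0.773, -0.0]
contact_force: [2.6, -5.9, 1.0]
grip_width: -0.0
```

Emit:
{"op": "jog_arm", "data": {"targets": [{"tx":-0.034,"ty":0.068,"tz":0,"wx":0,"wy":0,"wz":0,"grip":0}]}}

```text
time: 18.35
position: [0.57, -0.1115, 0.1052]
orientation: [0.001, 0.634, 0.773, -0.0]
contact_force: [2.4, -5.1, 1.4]
grip_width: -0.003
```

```bash
sed -i 's/^a=(np/m\&=(v<400)\n&/' ang.py; cat >> ang.py <<'E'
f=abs(a)<70; print("front wing az median",np.median(a[f]),f.sum(),"z",np.percentile(P[m][f][:,2],95))
E
python3 w.py 11; python3 ang.py 11; python3 ang.py 10|tail -1;  python3 ang.py 8|tail -1
```

```text
18.35 [ 0.57   -0.1115  0.1052] [ 0.001   0.634   0.7734 -0.0004] [ 2.3867 -5.1142  1.4227] cam [ 0.5534 -0.0319  0.2477]
toolx [-0.1962  0.9806 -0.002 ]
[  5   0   0   0   0   0   0 178 203   0   0   0   0   0   0   0 406 385]
axis angle mod 180: -20.162527559630902 0.9472149843869175 ztop [0.11529741 0.12203683]
front wing az median -18.927327226958823 381 z 0.11684424368613863
front wing az median -10.164470550239514 409 z 0.11696798509428932
front wing az median -68.02758153669035 27 z 0.11630361275633622
```

Emit:
{"op": "jog_arm", "data": {"targets": [{"tx":-0.034,"ty":0.068,"tz":0,"wx":0,"wy":0,"wz":0,"grip":0}]}}

```text
time: 18.5
position: [0.5691, -0.11, 0.1052]
orientation: [0.001, 0.634, 0.773, -0.001]
contact_force: [1.9, -6.5, 1.0]
grip_width: -0.002
```

Emit:
{"op": "jog_arm", "data": {"targets": [{"tx":-0.022,"ty":0.073,"tz":0,"wx":0,"wy":0,"wz":0,"grip":0}]}}

```text
time: 18.6
position: [0.5684, -0.1081, 0.1052]
orientation: [0.001, 0.634, 0.773, -0.001]
contact_force: [0.7, -5.9, 1.4]
grip_width: -0.0
```

```bash
python3 w.py 12; python3 ang.py 12
```

```text
18.6 [ 0.5684 -0.1081  0.1052] [ 0.0008  0.6341  0.7733 -0.0006] [ 0.7283 -5.8686  1.3627] cam [ 0.5519 -0.0285  0.2477]
toolx [-0.196   0.9806 -0.0021]
[  0   0   0   0   0   0  24 314   0   0   0   0   0   0   0 141 407 259]
axis angle mod 180: -28.839152138519033 0.949586226489669 ztop [0.11527165 0.12215268]
front wing az median -29.06762098464357 338 z 0.11692736736237122
```

Emit:
{"op": "jog_arm", "data": {"targets": [{"tx":-0.012,"ty":0.046,"tz":0,"wx":0,"wy":0,"wz":0,"grip":0}]}}

```text
time: 18.75
position: [0.568, -0.107, 0.1052]
orientation: [0.001, 0.634, 0.773, -0.001]
contact_force: [1.2, -6.4, 0.5]
grip_width: -0.0
```

Emit:
{"op": "jog_arm", "data": {"targets": [{"tx":0,"ty":0,"tz":0,"wx":0,"wy":0,"wz":0,"grip":0}]}}

```text
time: 18.85
position: [0.5679, -0.1068, 0.1052]
orientation: [0.001, 0.634, 0.773, -0.001]
contact_force: [1.0, -5.5, 0.6]
grip_width: -0.003
```

```bash
python3 w.py 13; python3 ang.py 13
```

```text
18.85 [ 0.5679 -0.1068  0.1052] [ 0.0006  0.634   0.7734 -0.0007] [ 0.9563 -5.4877  0.5988] cam [ 0.5515 -0.0272  0.2477]
toolx [-0.1962  0.9806 -0.0018]
[  0   0   0   0   0   0  46 277   0   0   0   0   0   0   0 223 465 122]
axis angle mod 180: -31.883750109758044 0.9519519717024321 ztop [0.11527676 0.12257794]
front wing az median -31.290310502666074 323 z 0.1167401290352915
```

The nut is at about −0.55 rad with about 6 N on the wing, so it's finger-tight. I'll back off the wing, lift, and check from above.

Emit:
{"op": "jog_arm", "data": {"targets": [{"tx":-0.08,"ty":-0.25,"tz":0,"wx":0,"wy":0,"wz":0,"grip":0},{"tx":0,"ty":-0.1,"tz":0.6,"wx":0,"wy":0,"wz":0,"grip":0},{"tx":0,"ty":0,"tz":1,"wx":0,"wy":0,"wz":0,"grip":0},{"tx":0,"ty":-0.4,"tz":1,"wx":0,"wy":0,"wz":0,"grip":0},{"tx":0,"ty":-0.6,"tz":1,"wx":0,"wy":0,"wz":0,"grip":0},{"tx":0,"ty":-0.6,"tz":1,"wx":0,"wy":0,"wz":0,"grip":0},{"tx":0,"ty":0,"tz":0.6,"wx":0,"wy":0,"wz":0,"grip":0},{"tx":0,"ty":0,"tz":0,"wx":0,"wy":0,"wz":0,"grip":0}]}}

```text
time: 19.7
position: [0.5668, -0.1546, 0.2383]
orientation: [0.002, 0.634, 0.773, 0.001]
contact_force: [-0.1, -0.2, 0.7]
grip_width: 0.002
```

Emit:
{"op": "jog_arm", "data": {"targets": [{"tx":0,"ty":0,"tz":0,"wx":0,"wy":0,"wz":0,"grip":0},{"tx":0,"ty":0,"tz":0,"wx":0,"wy":0,"wz":0,"grip":0},{"tx":0,"ty":0,"tz":0,"wx":0,"wy":0,"wz":0,"grip":0}]}}

```text
time: 20.0
position: [0.5656, -0.1539, 0.233]
orientation: [-0.001, 0.633, 0.774, -0.0]
contact_force: [-0.0, 0.4, -0.4]
grip_width: -0.001
```

```bash
python3 w.py 14 stud,pack_ear; python3 ang.py 14; python3 fit.py 14 2>/dev/null; python3 - <<'E'
from h import *
K,T=cam("top"); im,d=get_image("top")
for t in ["pusher_handle","tomato1","shaker","catchpan","brush"]:
    for r in spotter.landmark_of("top",t)[:1]: print(t,np.round(r["xy"],1),at_d(K,T,r["xy"],d))
z=cv2.imread('pics/w14.png'); cv2.imwrite('pics/w14b.png',cv2.resize(z[:240,100:420],None,fx=2.4,fy=2.4,interpolation=cv2.INTER_CUBIC))
E
```

```text
20.0 [ 0.5656 -0.1539  0.233 ] [-0.0014  0.6334  0.7738 -0.0004] [-0.028   0.3944 -0.3543] cam [ 0.5494 -0.0747  0.3758]
toolx [-0.1976  0.9803  0.0016]
stud [284.9 129.3] 0.72 z-plane [ 0.5858 -0.098   0.086 ] depth [ 0.5828 -0.0961  0.1099]
pack_ear [262.2 295.6] 0.74 z-plane [ 0.6062 -0.3118  0.086 ] depth [ 0.5666 -0.1463  0.2884]
pack_ear [287.  132.8] 0.58 z-plane [ 0.5888 -0.1012  0.086 ] depth [ 0.5847 -0.0984  0.1165]
[ 0  0  0  0  0  0 34 64  0  0  0  0  0  0  0 31 88  0]
axis angle mod 180: -36.64681302936435 0.98384226583941 ztop [0.11544274 0.11723598]
front wing az median -37.28268028168581 98 z 0.1172332110948142
packtop 3319 c [575.0392 -30.8795] wh [31.981  73.5127] ang 11.41 z [0.1289 0.1303 0.1315]
lugL 0
lugR 387 c [590.6106 -56.9557] wh [48.6387 23.2674] ang 11.37 z [0.1035 0.105  0.1062]
wings 483 c [ 589.4402 -100.8849] wh [15.3203 57.6714] ang 57.15 z [0.1018 0.1153 0.1196]
ear 1697 c [593.6104 -94.5218] wh [57.2046 61.5066] ang 11.88 z [0.0837 0.086  0.089 ]
handle [nan nan nan]
pusher_handle [276.  237.5] [ 0.37361792 -0.03549167  0.15852507]
tomato1 [328.  201.2] [ 0.48914858 -0.20265122  0.05444777]
shaker [203.4 202.7] [0.47447243 0.17669725 0.12180288]
catchpan [250.3 134. ] [0.71856453 0.0427978  0.00174178]
brush [377.8 159.1] [ 0.63604083 -0.37917621  0.0021353 ]
```

View pics/w14b.png

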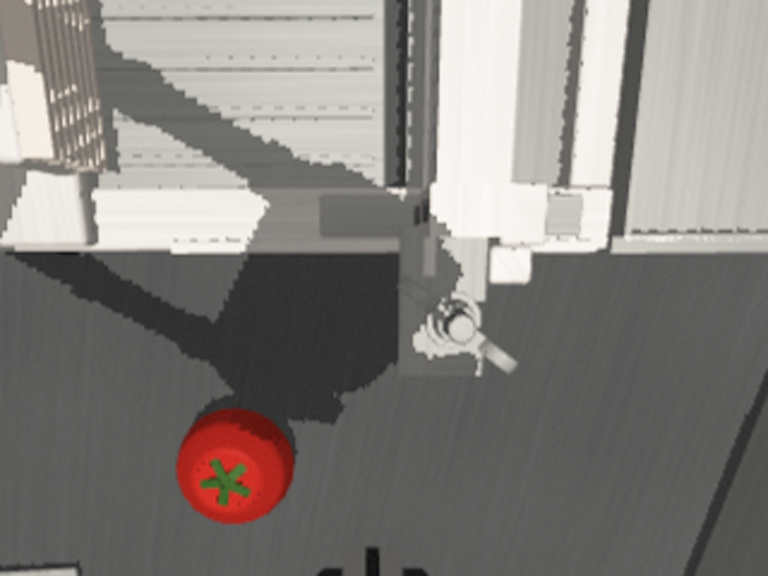

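In the final view the block's front face meets the lug (about column 515), the ear is round the stud at (460,327) under the nut, and the wings lie at about −35°. The pack fits at x≈0.3 mm (home is 0.5), and nothing is touching the tool. Handing in.

```bash
python3 -c "
from plant import workorder,get_state
print(workorder.finish_job()); print(get_state()['time'])"
```

```text
the job is handed in; nothing more can be done
None
the job is handed in; nothing more can be done
```

The blade pack is home against its lugs and the wing nut is finger-tight on the ear. I handed the job in at about 20 s of the 64 s allowed; no verdict is reported.

- **Pack:** I pushed it about 34 mm along the rails with the shut fingertips on the middle of the top bar. It slid at about 4 N and stopped dead, with the force rising to about 13 N. The last look showed the right-hand block against its lug, the ear round the stud under the nut, and the pack at x ≈ 0.3 mm by fit (home is 0.5). The left lug was out of that view, so I didn't check it after the push.
- **Nut:** Three fingertip strokes turned it clockwise from about 7.2 rad, at about 6 N on the wing by the end. While I was pushing, the depth data put it at −0.55 rad. After backing off, the last view read about −0.64. I take the difference to be viewing angle, but either way it is bearing on the ear and past −0.5.
- **Everything else:** The gripper is lifted clear and touching nothing. Tomato1 reads within about 4 mm of its first position. The pusher handle's detected point read about 1 cm off its first position, though the arm never went near it, so I put that down to the network's noise. I found the shaker, catchpan and brush at the end but had no earlier readings to compare, and I didn't re-check tomato2, the cutter or the scraper.

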